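# Push the slide box home into the bench corner stop

## Robot

A 6-joint arm with a two-finger parallel gripper is mounted at the origin on a cart in front of the work surface, level with it; the furniture and walls round the work are solid. World frame = base frame: x ahead of the robot, y to its left, z up, the work surface at z = 0. Lengths are in mm, angles in degrees, forces in N, time in s.
With the tool pointing down it reaches from about 300 to 850 mm from the base axis. Payload 4.2 kg.
Tool frame: the origin (TCP) lies midway between the tips of the shut fingers; the grasp point (between the pads) lies 19 mm behind it; x points along the fingers, y is the direction in which the jaws open and shut, and the axes are right-handed (so a half turn about x gives the same grasp; the last joint's range is limited). The gripper opens to 91 mm and grips with 3 to 60 N. Pads are 32 mm wide; open, the fingers measure 118 mm over their backs; the gripper's body (76 mm by 178 mm) begins 60 mm behind the grasp point.
Start: joints at [-1.146, 18.312, 89.639, -0, 72.044, -1.146], TCP at [575.016, 0, 213.976] pointing down, gripper open.
Joint ranges: [-177.97, 177.97], [-48.28, 115.42], [12.27, 149.76], [-77.06, 257.06], [2.81, 150.46], [-146.56, 146.56]. Speed limits (degrees/s): [147.25, 147.25, 180, 180, 180, 180].

## Interface

Orientations are given as [roll, pitch, yaw] about the fixed x, y, z axes, in that order (R = Rz(yaw) Ry(pitch) Rx(roll)).
In Python, from workcell import * gives the robot as it stands.
- The arm moves only by the shell command python3 -m handwheel 'ROWS' [FORCE]. ROWS is a JSON object of lists of equal length, an entry for each row: "gripper": the closure, from 0 (fully open) to 1 (shut); "offset": the shift along the tool's x, y, z in mm, a list of three; "rot": the turn, a rotation vector about the tool's x, y, z in degrees, a list of three. A call has 1 to 5 rows; each row is the pose to reach, as a shift and turn from the pose commanded when the call began, along the tool's axes at that moment; what a row does not reach only later rows make up. A row lasts 1/12 s, in which the tool goes at most 41.7 mm and 7.16 degrees, less where a joint would pass 70% of its speed; a pose out of reach is approached as far as the arm can. A call with a gripper value outside its range is refused whole. The fingers move at their own pace and stop on an object; FORCE is the grip in N (left out, the last holds). Time passes only in rows, so rows that repeat a pose let the fingers close. It gives the time, the measured TCP pose, the force and the opening at its end, in the units of the state.
- state(): the state, without advancing time (a new reading comes with each control period).
- grab_frame(name): name is "scene" or "side" or "wrist"; returns the picture (480x640x3 uint8, red, green, blue); there is no depth.
- camera_params(name): a dict with "fx", "fy", "cx", "cy" (pixels), "k1" (the pictures are not rectified: a ray, as slopes to the right and down, at radius r is drawn at 1 + k1 r^2 times it, then the intrinsics apply), "position" and "attitude" of the camera in the world; the wrist camera has in their place "hand_eye" (4x4, takes a point from camera to tool coordinates, whose origin is the TCP and whose axes are the tool frame's). Camera axes: x right, y up, looking along -z (the intrinsics and any distortion apply to the point x, -y, -z); pixel columns grow to the right and rows downward; lengths in mm; the calibration is good to about 2 mm. A picture is of the moment at which its call begins: read the wrist's pose just before it. camera_params takes no time and is no camera call.
- job_done(): hands the job in, once; it reports no verdict.
The state is a dict: "time_s": time; "qpos": joint angles; "qvel": joint speeds; "effort": joint torques, N m; "ee_pos": TCP position; "ee_rot": TCP orientation; "force": force on the tool from outside, world axes, zero at the start; "torque": the same for the moment, N m; "gripper_width": finger opening in mm.
Only numpy, scipy, OpenCV 4.12 (cv2) and the standard library are available. Lean on these libraries where they do the work, as an engineer would, in place of code of your own. Each camera call takes 0.05 s, during which the arm holds its last target.

## Task

Push the green slide box along the worktop into the low L-shaped metal corner stop, until one long side of the box lies flush against the long rail and one end is fully home against the short rail. Only push it: it must stay flat on the worktop, never lifted or tipped. Leave the stopper, the petri dish near the front edge, the jar and the small bottle where they are.

Things in the scene. Friction and masses are not known exactly. Their poses are not given: they have to be found in the camera images.
- slide_box: closed green slide box, loose, a plain block 66 mm wide, 96 mm long, 34 mm high (a 2 mm clasp on the long side away from the rail is only for show), 0.2 to 0.4 kg. Origin on its underside, 1 mm off the middle in x; x across the width, y along the length, z up. It starts left of the long rail, clear of both rails, its length within about 0.35 rad of parallel to the long rail
- box_mid (a point): the exact middle of the slide box, 17 mm above its underside; same axes as the box
- corner_stop: fixed L of two plain aluminium bars, 15 mm high, 14 mm thick. Origin: inside corner, worktop height. Its x runs along the long rail towards the short one (roughly away from the robot). Inner faces: long rail y = 0, x from -150 to 0 mm; short rail x = 0, y from 0 to 75 mm. The box belongs at x < 0, y > 0; fully home its middle is at x = -48, y = 33 mm in this frame
- stopper_b: dark rubber stopper, 33 mm across, 27 mm high, loose, in front of the water bath; origin in the middle of its underside. Leave alone
- petri_c: lidded petri dish, 61 mm across, 15 mm high, loose, on the strip between sink and front edge; origin in the middle of its underside. Leave alone (two more dishes stand far to the left)
- jar_a: sample jar with blue screw lid, 59 mm across, 65 mm high, loose, on the strip between sink and front edge; origin in the middle of its underside. Leave alone
- drop_bottle: small brown bottle with white screw cap, 40 mm across, 78 mm high, loose, further left on the same strip; origin in the middle of its underside. Leave alone

How it is judged (in metres and radians):
At the end, for the whole second after the job is handed in: The slide box rests flat on the worktop inside the corner stop: its middle within 4 mm of touching the long rail and within 4 mm of touching the short rail, its length parallel to the long rail within 0.05 rad, at rest (x of box_mid in the frame of corner_stop between -0.052 and -0.045 m and y of box_mid in the frame of corner_stop between 0.03 and 0.037 m and z of box_mid in the frame of corner_stop below 0.02 m and angle between the y axis of slide_box and the x axis of corner_stop, either way round below 0.05 rad and angle between slide_box's own z axis and vertical below 0.05 rad and linear speed of slide_box below 0.01 m/s).
It fails at once if the slide box was lifted off the worktop (more than 6 mm) (height (world z) of box_mid above 0.023 m).
It fails at once if the slide box was tipped (more than 0.2 rad) (angle between slide_box's own z axis and vertical above 0.2 rad).
It fails at once if the stopper, petri dish, jar or small bottle was moved more than 15 mm (distance of any of stopper_b, petri_c, jar_a, drop_bottle from where it was at the start of the episode above 0.015 m).
It also fails if it takes over 48 s, if anything falls off the work surface, if the arm or the gripper's body presses on something with over 40 N, if the wrist force passes 120 N, or if a joint passes its speed limit or range.

## Working session

There is one attempt and no reset: what is moved stays moved. The work goes in short steps, Python scripts to look and compute and a shell command to move; the robot and the scene stay as the last step left them, time stands still between calls to the robot, and variables do not carry over. Pictures are saved under pics/ and viewed, and the job is handed in when it is done.

```bash
ls; mkdir -p pics; python3 - <<'E'
from workcell import *
import cv2
print(state())
for n in ["scene","side","wrist"]:
    print(n,camera_params(n))
    cv2.imwrite(f"pics/{n}0.png",grab_frame(n)[:,:,::-1])
E
```

```text
pics
{'time_s': 0.0, 'qpos': array([-1.14602632e+00,  1.83524257e+01,  8.97065512e+01,  8.40377839e-04,
        7.20426053e+01, -1.14560756e+00]), 'qvel': array([ 0.01638098, -0.06739384, -0.06019954,  0.0458093 ,  0.0283149 ,
        0.06701733]), 'effort': array([-5.01459035e-04, -4.12465632e+01, -2.31973493e+01,  7.28826877e-02,
        4.58198413e-02, -1.41870069e-04]), 'ee_pos': array([5.74500687e+02, 1.43284732e-02, 2.13111423e+02]), 'ee_rot': array([-91.59624972,  89.89841469, 178.40307171]), 'force': array([-0.05437878, -0.09197334, -0.879516  ]), 'torque': array([ 0.00577601, -0.00573911, -0.0618576 ]), 'gripper_width': 91.51101074250013}
scene {'fx': 469.1407109336018, 'fy': 469.1407109336018, 'cx': 323.29561814053307, 'cy': 228.90615929062713, 'k1': -0.08071648274134, 'position': array([ 283.11768647, -488.43794753,  780.79629664]), 'attitude': array([ 39.33204714,   0.50986772, -25.46849324])}
side {'fx': 531.2072404091163, 'fy': 531.2072404091163, 'cx': 325.5474788283772, 'cy': 231.007093609735, 'k1': -0.02260039786586641, 'position': array([ 167.21189746, -617.48197086,  768.93245127]), 'attitude': array([ 46.85487269,  -1.01048743, -27.22285788])}
wrist {'fx': 413.451036341708, 'fy': 413.451036341708, 'cx': 316.83395515016247, 'cy': 243.00966189321548, 'k1': -0.03924477212569429, 'hand_eye': array([[-9.14828055e-04,  2.48112780e-01, -9.68730722e-01,
        -1.70905591e+02],
       [ 9.99999482e-01, -2.04414855e-04, -9.96711983e-04,
         2.18744903e-01],
       [-4.45319932e-04, -9.68731132e-01, -2.48112465e-01,
        -7.00577535e+01],
       [ 0.00000000e+00,  0.00000000e+00,  0.00000000e+00,
         1.00000000e+00]])}
```

View pics/scene0.png

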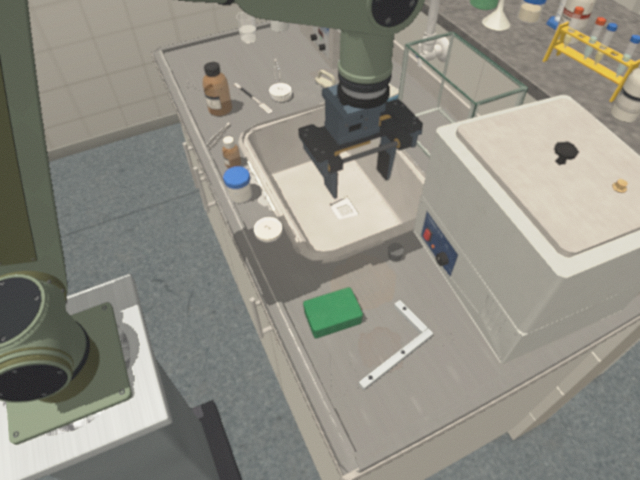

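View pics/side0.png

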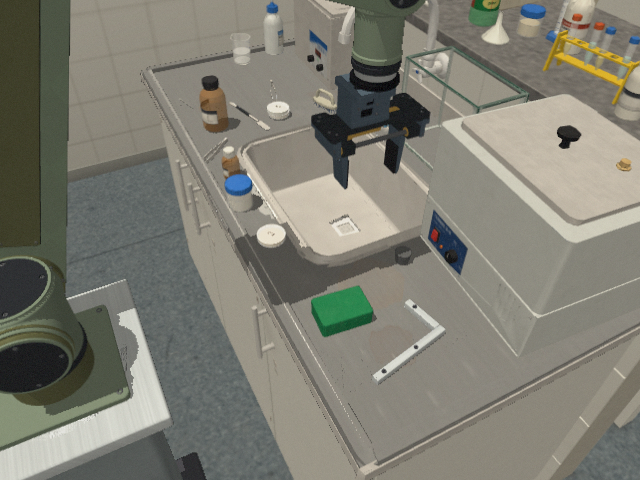

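View pics/wrist0.png

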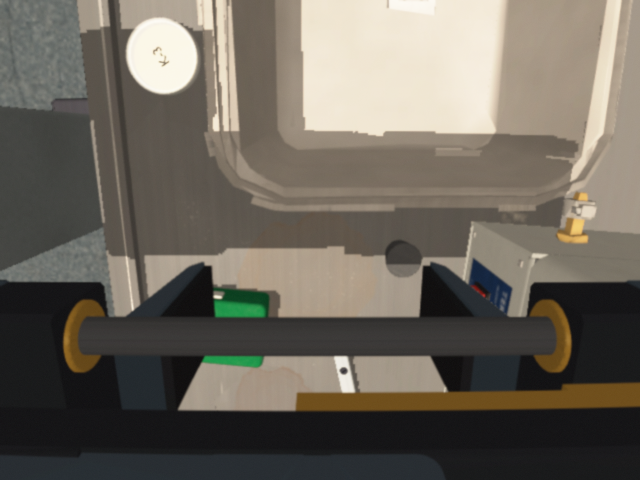

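The side view shows the green box around (343,311). The L-stop has its corner near (443,328), the long rail end near (378,378) and the short rail end near (410,302). The stopper is at (403,256), the petri dish at (270,236), the jar at (239,192) and the bottle at (230,162).

```bash
cat > h.py <<'E'
import numpy as np,cv2
from scipy.spatial.transform import Rotation as R
from workcell import *
def cam(n,st=None):
    p=camera_params(n)
    if n=="wrist":
        T=np.eye(4);T[:3,:3]=R.from_euler('xyz',st['ee_rot'],degrees=True).as_matrix();T[:3,3]=st['ee_pos']
        M=T@p['hand_eye']
    else:
        M=np.eye(4);M[:3,:3]=R.from_euler('xyz',p['attitude'],degrees=True).as_matrix();M[:3,3]=p['position']
    return p,M
def rays(p,M,uv):
    K=np.array([[p['fx'],0,p['cx']],[0,p['fy'],p['cy']],[0,0,1]])
    u=cv2.undistortPoints(np.array(uv,float).reshape(-1,1,2),K,np.array([p['k1'],0,0,0,0.]))[:,0]
    d=np.c_[u[:,0],-u[:,1],-np.ones(len(u))]@M[:3,:3].T
    return M[:3,3],d
def plane(c,uv,z):
    o,d=rays(*c,uv); return o+d*((z-o[2])/d[:,2])[:,None]
def proj(c,P):
    p,M=c;q=(np.atleast_2d(P)-M[:3,3])@M[:3,:3]
    x=q[:,0]/-q[:,2];y=-q[:,1]/-q[:,2];s=1+p['k1']*(x*x+y*y)
    return np.c_[p['fx']*x*s+p['cx'],p['fy']*y*s+p['cy']]
E
python3 - <<'E'
import cv2
for n in("side","scene"):
    a=cv2.imread(f"pics/{n}0.png")
    c=a[270:400,290:460]
    cv2.imwrite(f"pics/{n}crop.png",cv2.resize(c,None,fx=4.4,fy=4.4,interpolation=cv2.INTER_CUBIC))
E
python3 - <<'E'
from h import *
for n in("side","scene"):
    a=cv2.imread(f"pics/{n}0.png");h=cv2.cvtColor(a,cv2.COLOR_BGR2HSV)
    m=cv2.inRange(h,(60,150,40),(85,255,255));m[:200]=0
    v=h[290:330,:,2][m[290:330]>0];print(np.percentile(v,[5,25,50,75,95]))
    c=cam(n)
    for nm,mm in(("all",m),("top",m&cv2.inRange(h,(0,0,int(115)),(255,255,255)))):
        k=max(cv2.findContours(mm,0,2)[0],key=cv2.contourArea)
        ap=cv2.approxPolyDP(k,3,True)[:,0];print(n,nm,cv2.contourArea(k),ap.tolist());print(plane(c,ap,34).round(0).tolist())
E
```

```text
[ 78. 105. 132. 134. 136.]
side all 1994.5 [[359, 287], [312, 300], [312, 313], [323, 335], [370, 321], [372, 311]]
[[524.0, -86.0, 34.0], [434.0, -75.0, 34.0], [421.0, -101.0, 34.0], [417.0, -151.0, 34.0], [503.0, -161.0, 34.0], [517.0, -144.0, 34.0]]
side top 1397.0 [[359, 287], [312, 300], [323, 325], [371, 311]]
[[524.0, -86.0, 34.0], [434.0, -75.0, 34.0], [427.0, -132.0, 34.0], [515.0, -143.0, 34.0]]Traceback (most recent call last):
  File "<stdin>", line 5, in <module>
    return _quantile_unchecked(
        a, q, axis, out, overwrite_input, method, keepdims, weights)
    return _ureduce(a,
                    func=_quantile_ureduce_func,
    ...<5 lines>...
                    overwrite_input=overwrite_input,
                    method=method)
    r = func(a, **kwargs)
    result = _quantile(arr,
                       quantiles=q,
    ...<2 lines>...
                       out=out,
                       weights=wgt)
    previous = arr[previous_indexes]
               ~~~^^^^^^^^^^^^^^^^^^
IndexError: index 0 is out of bounds for axis 0 with size 0
```

View pics/sidecrop.png

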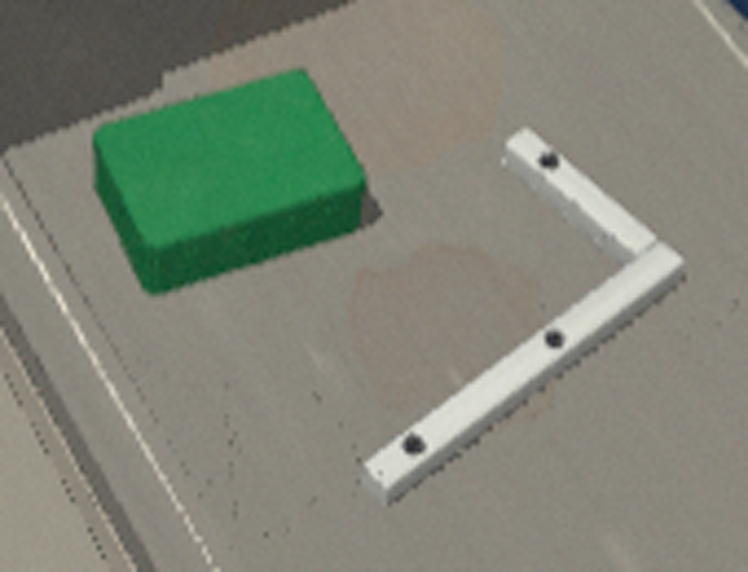

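View pics/scenecrop.png

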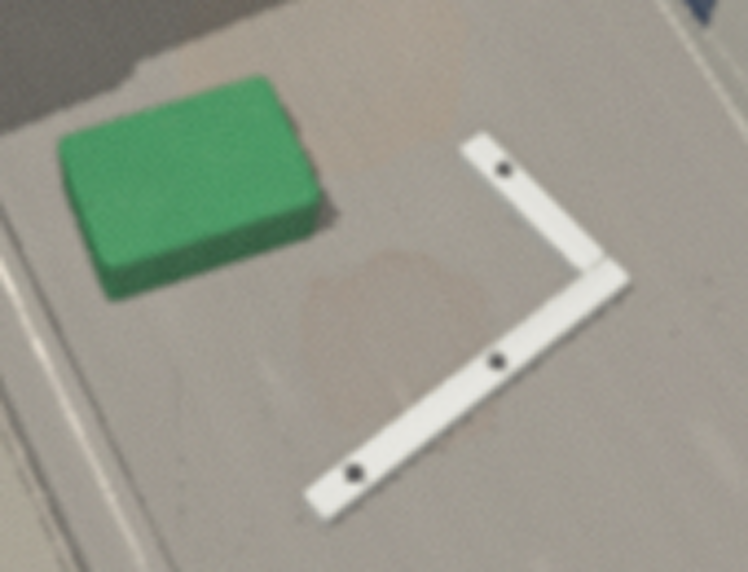

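```bash
python3 - <<'E'
from h import *
f=lambda P:(np.array(P,float)+.5)/4.4-.5+np.array([290,270])
np.set_printoptions(suppress=True,precision=1)
D={"side":dict(box=[(302,70),(95,130),(152,248),(364,185)],rail=[(365,466),(388,482),(683,262),(664,243),(632,253),(505,148),(525,128)]),
"scene":dict(box=[(263,76),(60,140),(112,265),(319,198)],rail=[(304,495),(324,521),(630,278),(605,258),(583,270),(460,150),(486,131)])}
for n,d in D.items():
    c=cam(n)
    b=plane(c,f(d['box']),34)[:,:2];r=plane(c,f(d['rail']),15)[:,:2]
    print(n,"box",b.tolist(),"sides",np.linalg.norm(b-np.roll(b,-1,0),axis=1),"mid",b.mean(0))
    L=(b[0]-b[1]+b[3]-b[2]);yawb=np.degrees(np.arctan2(L[1],L[0]))
    ax=r[4]-r[0];ya=np.degrees(np.arctan2(ax[1],ax[0]));o=r[2]-r[1];s=r[5]-r[4]
    print("yaw box",yawb,"rail in",ya,np.linalg.norm(ax),"out",np.degrees(np.arctan2(o[1],o[0])),np.linalg.norm(o),"short",np.degrees(np.arctan2(s[1],s[0]))-90,np.linalg.norm(s))
    print("inner corner",r[4],r.tolist())
c=cam("side")
for nm,uv,z in(("stopper",(403,250),27),("petri",(270,232),15),("jar",(239,184),65)):print(nm,plane(c,[uv],z))
E
```

```text
side box [[524.5223097001813, -81.8720603937843], [433.4596502570636, -72.46716348586347], [427.3611322196151, -134.9585902300065], [516.6653229180963, -145.13290539353414]] sides [91.5 62.8 89.9 63.7] mid [ 475.5 -108.6]
yaw box -6.1953225625538515 rail in 13.590475211934125 148.7891886964951 out 11.48649371306686 159.33247213633663 short 13.204270678269523 69.3640312118368
inner corner [ 603.8 -209.9] [[459.19091160594144, -244.90106419981356], [463.2917708787577, -254.38799094206814], [619.4330803579003, -222.6590112670911], [618.2043150322536, -211.6596642608066], [603.8140144633871, -209.93850146700026], [587.969644014183, -142.4083248714585], [601.379975288395, -137.1759524146292]]
scene box [[523.8905537258322, -80.95834420816198], [433.43085783167743, -72.04678259804507], [428.7640493062926, -133.60563921584674], [517.4511094357927, -142.9247721370628]] sides [90.9 61.7 89.2 62.3] mid [ 475.9 -107.4]
yaw box -5.810645908306759 rail in 12.889120405687342 151.02064962167293 out 12.104208983932603 164.16842648818192 short 13.034975467698175 72.66117442155083
inner corner [ 604.7 -210.9] [[457.4576746740661, -244.57251183211898], [459.47179284735194, -256.882450085114], [619.9903998572207, -222.45790855996228], [615.7762903187984, -210.28179478329128], [604.6731428286511, -210.88508764773718], [588.284719824084, -140.09620533036752], [603.0909172521758, -136.94169943200444]]
stopper [[653.3 -35.7  27. ]]
petri [[442.6 139.8  15. ]]
jar [[423.2 256.5  65. ]]
```

```bash
cat >> h.py <<'E'
C=np.array([604.3,-210.5]);A=np.radians(13.);EX=np.array([np.cos(A),np.sin(A)]);EY=np.array([-np.sin(A),np.cos(A)])
def w2s(p): d=np.atleast_2d(p)[:,:2]-C; return np.c_[d@EX,d@EY]
def plan(sx,sy,z,yaw=None):
    "offset & rot to bring TCP to stop-frame (sx,sy), height z; yaw = jaw (tool y) heading world deg"
    s=state();Rm=R.from_euler('xyz',s['ee_rot'],degrees=True).as_matrix()
    t=np.r_[C+sx*EX+sy*EY,z];print('tcp stop',w2s(s['ee_pos']).round(1),'z',s['ee_pos'][2].round(1),'F',s['force'].round(1),'w',round(s['gripper_width'],1),'t',round(s['time_s'],2))
    print('offset',(Rm.T@(t-s['ee_pos'])).round(1))
    if yaw is not None:
        y=np.radians(yaw);T=np.c_[[0,0,-1.],[np.cos(y),np.sin(y),0],[np.sin(y),-np.cos(y),0]]
        print('rot',R.from_matrix(Rm.T@T).as_rotvec(degrees=True).round(1))
E
python3 - <<'E'
from h import *
np.set_printoptions(suppress=True,precision=1)
print(R.from_euler('xyz',state()['ee_rot'],degrees=True).as_matrix())
c=cam("side");print("sink corner/edge, bath, front edge",plane(c,[(325,264),(288,245),(430,257),(519,362),(300,290)],0),w2s(plane(c,[(325,264),(430,257),(519,362)],0)))
plan(-97,205,100,13)
E
```

```text
[[-0.  1.  0.]
 [ 0.  0. -1.]
 [-1. -0. -0.]]
sink corner/edge, bath, front edge [[ 509.8   21.3    0. ]
 [ 466.1  102.6    0. ]
 [ 709.2  -55.6    0. ]
 [ 700.5 -327.2    0. ]
 [ 436.6  -17.8    0. ]] [[ -39.9  247.1]
 [ 137.1  127.3]
 [  67.5 -135.3]]
tcp stop [[ 18.5 211.8]] z 213.3 F [-0.5 -0.1 -0.5] w 91.2 t 0.15
offset [ 113.5 -110.8   32.6]
rot [-13.   -0.    0.1]
```

```bash
python3 -m handwheel '{"gripper":[0.52,0.52,0.52,0.52,0.52],"offset":[[0,-40,12],[30,-75,25],[60,-111,33],[90,-111,33],[113,-111,33]],"rot":[[-6,0,0],[-13,0,0],[-13,0,0],[-13,0,0],[-13,0,0]]}' 20
python3 - <<'E'
from h import *
plan(-97,205,12,13)
cv2.imwrite("pics/s1.png",grab_frame("side")[:,:,::-1])
E
```

```text
time_s: 0.57
ee_pos: [459.1, -33.3, 98.6]
ee_rot: [-106.0, 89.7, 176.9]
force: [-0.5, 0.0, -0.4]
gripper_width: 60.8
tcp stop [[-101.6  205.4]] z 98.6 F [-0.5  0.  -0.4] w 60.8 t 0.57
offset [86.6  5.   0.5]
rot [-0.1 -0.1  0.3]
```

View pics/s1.png

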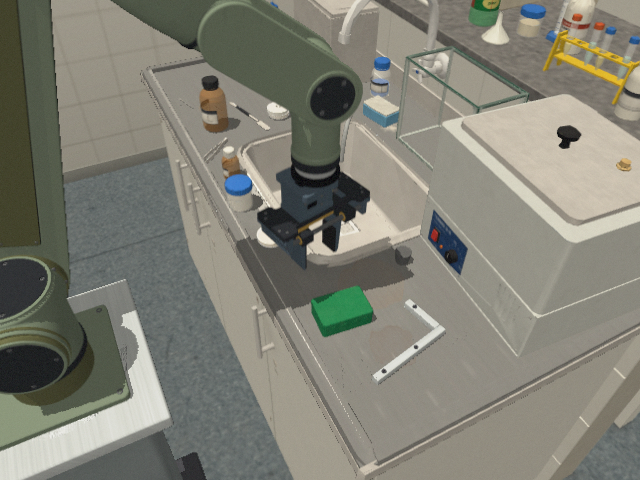

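The side view shows the gripper over the strip behind the box, with the fingers near (300,245)–(330,240) and the box unmoved at (343,311). I'll go down now.

```bash
python3 -m handwheel '{"gripper":[0.52,0.52,0.52,0.52],"offset":[[35,0,0],[65,0,0],[86,0,0],[86,0,0]],"rot":[[0,0,0],[0,0,0],[0,0,0],[0,0,0]]}'
python3 - <<'E'
from h import *
plan(-97,130,12,13)
cv2.imwrite("pics/s2.png",grab_frame("side")[200:400,220:500,::-1])
E
```

```text
time_s: 0.95
ee_pos: [461.8, -32.7, 12.2]
ee_rot: [-108.6, 89.6, 174.5]
force: [-0.5, -0.4, -0.3]
gripper_width: 43.9
tcp stop [[-98.9 205.3]] z 12.2 F [-0.5 -0.4 -0.3] w 43.9 t 0.95
offset [-0.   1.9 75.3]
rot [ 0.  -0.1  0.4]
```

View pics/s2.png

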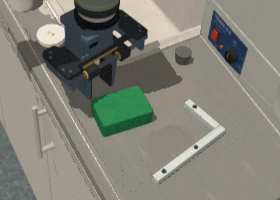

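The crop shows the fingers down behind the box's left side at about (105,80), with the box at (122,110) in front of them. Next I'll push towards the long rail.

```bash
python3 -m handwheel '{"gripper":[0.52,0.52,0.52,0.52,0.52],"offset":[[0,1,8],[0,2,16],[0,2,24],[0,2,32],[0,2,40]],"rot":[[0,0,0],[0,0,0],[0,0,0],[0,0,0],[0,0,0]]}'
python3 -m handwheel '{"gripper":[0.52,0.52,0.52,0.52,0.52],"offset":[[0,0,8],[0,0,16],[0,0,24],[0,0,32],[0,0,40]],"rot":[[0,0,0],[0,0,0],[0,0,0],[0,0,0],[0,0,0]]}'
python3 - <<'E'
from h import *
plan(-97,85,12,13)
cv2.imwrite("pics/s3.png",cv2.resize(grab_frame("side")[220:400,220:480,::-1],None,fx=3,fy=3))
E
```

```text
time_s: 1.42
ee_pos: [475.5, -72.5, 15.9]
ee_rot: [74.4, 89.9, -2.6]
force: [-1.3, 1.6, 0.7]
gripper_width: 43.8
time_s: 1.83
ee_pos: [484.1, -111.3, 15.0]
ee_rot: [140.3, 90.0, 63.3]
force: [-0.1, 2.5, 1.8]
gripper_width: 43.6
tcp stop [[-94.8 123.7]] z 15.0 F [-0.1  2.5  1.8] w 43.6 t 1.83
offset [ 3.  -2.2 38.7]
rot [-0. -0. -0.]
```

View pics/s3.png

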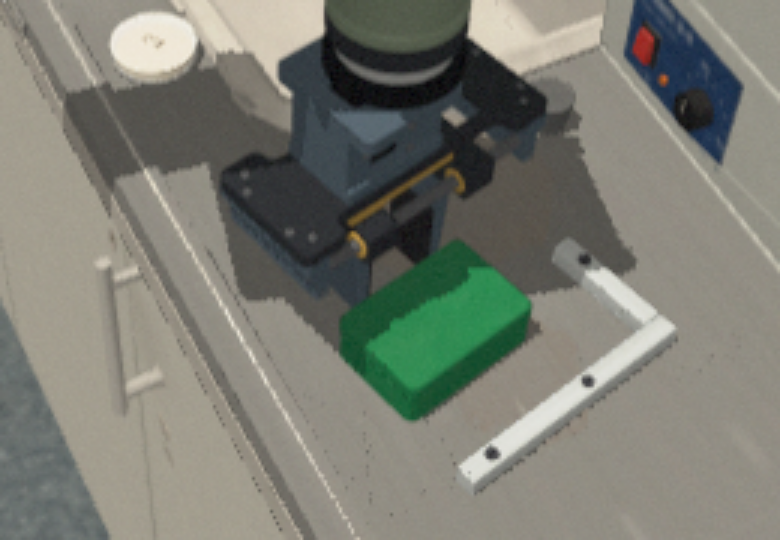

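The crop shows the box square to both fingers and parallel to the long rail (box centre about (435,330)), with the long rail still clear. I'll continue, slowing near contact.

```bash
python3 -m handwheel '{"gripper":[0.52,0.52,0.52,0.52,0.52],"offset":[[1,0,8],[2,0,16],[2,0,24],[2,0,30],[2,0,34]],"rot":[[0,0,0],[0,0,0],[0,0,0],[0,0,0],[0,0,0]]}'
python3 -m handwheel '{"gripper":[0.52,0.52,0.52],"offset":[[0,0,1.5],[0,0,3],[0,0,3]],"rot":[[0,0,0],[0,0,0],[0,0,0]]}'
python3 - <<'E'
from h import *
plan(-97,82,12,13)
cv2.imwrite("pics/s4.png",cv2.resize(grab_frame("side")[240:400,260:480,::-1],None,fx=3.5,fy=3.5))
E
```

```text
time_s: 2.3
ee_pos: [491.8, -144.6, 12.7]
ee_rot: [-1.0, 90.0, -78.0]
force: [0.2, 1.1, -0.7]
gripper_width: 43.6
time_s: 2.55
ee_pos: [492.4, -146.8, 12.9]
ee_rot: [26.5, 90.0, -50.5]
force: [-0.3, -0.3, -0.4]
gripper_width: 43.9
tcp stop [[-94.7  87.2]] z 12.9 F [-0.3 -0.3 -0.4] w 43.9 t 2.55
offset [ 1.  -2.3  5.2]
rot [ 0.  0. -0.]
```

View pics/s4.png

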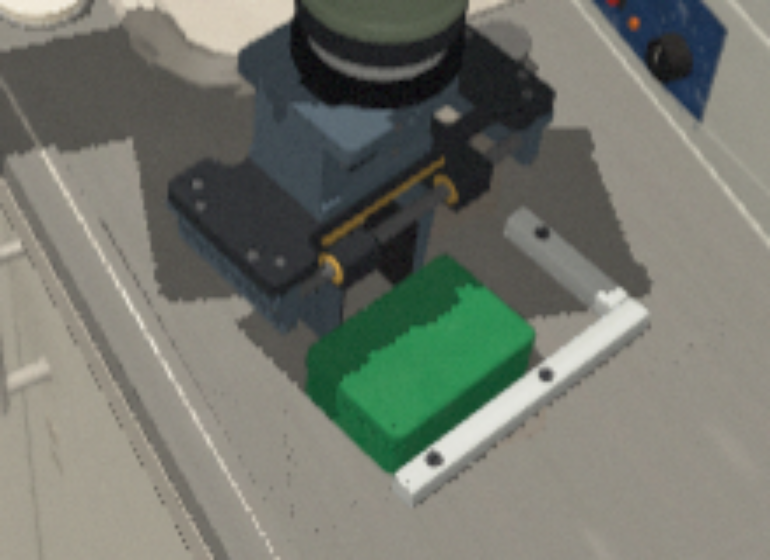

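The crop shows the box a few mm from the long rail, parallel to it, and its near end short of the rail's end (400,480). The force is still about 0, so I'll creep in.

```bash
for i in 1; do python3 -m handwheel '{"gripper":[0.52,0.52,0.52,0.52],"offset":[[0,0,1],[0,0,2],[0,0,3],[0,0,4]],"rot":[[0,0,0],[0,0,0],[0,0,0],[0,0,0]]}'; done
python3 -m handwheel '{"gripper":[0.52,0.52],"offset":[[0,0,1],[0,0,2]],"rot":[[0,0,0],[0,0,0]]}'
```

```text
time_s: 2.93
ee_pos: [493.1, -149.7, 13.1]
ee_rot: [172.9, 89.9, 95.9]
force: [-0.3, 7.2, 3.4]
gripper_width: 43.6
time_s: 3.1
ee_pos: [493.4, -149.9, 13.1]
ee_rot: [175.6, 89.7, 98.5]
force: [1.1, 14.8, 5.0]
gripper_width: 44.0
```

The force has risen to 15 N with the TCP stalled at stop y ≈ 84, so the box is against the long rail. I'll back off, raise the tool and measure.

```bash
python3 -m handwheel '{"gripper":[0.52,0.52,0.52,0.52,0.52],"offset":[[0,0,-12],[0,0,-25],[-30,0,-30],[-60,-35,-30],[-80,-70,-30]],"rot":[[0,0,0],[0,0,0],[0,0,0],[-6,0,0],[-13,0,0]]}'
python3 - <<'E'
from h import *
plan(-170,33,80,103)
f=grab_frame("side")[:,:,::-1]
cv2.imwrite("pics/s5f.png",f)
cv2.imwrite("pics/s5.png",cv2.resize(f[270:400,290:460],None,fx=4.4,fy=4.4,interpolation=cv2.INTER_CUBIC))
E
```

```text
time_s: 3.52
ee_pos: [422.4, -137.9, 92.8]
ee_rot: [32.3, 89.8, -31.2]
force: [-0.0, -0.2, 0.7]
gripper_width: 43.8
tcp stop [[-160.9  111.6]] z 92.8 F [-0.  -0.2  0.7] w 43.8 t 3.52
offset [ 12.9 -27.2  74.3]
rot [-76.5   0.2   0. ]
```

View pics/s5.png

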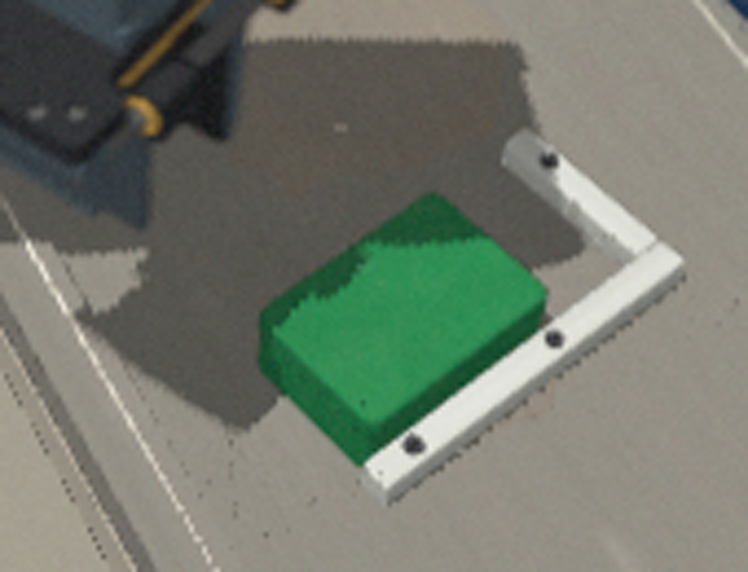

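The box is flush along the long rail, its near end level with the rail's end at (365,470). So its middle is at stop x ≈ -101 and it needs about 53 mm more. Now I'll turn the gripper to push the near end.

```bash
python3 -m handwheel '{"gripper":[0.75,0.75,0.75,0.75,0.75],"offset":[[0,-10,15],[0,-20,30],[0,-30,45],[0,-34,60],[0,-34,74]],"rot":[[-7,0,0],[-14,0,0],[-21,0,0],[-28,0,0],[-35,0,0]]}'
python3 -m handwheel '{"gripper":[0.75,0.75,0.75,0.75,0.75],"offset":[[0,0,0],[0,0,0],[0,0,0],[0,0,0],[0,0,0]],"rot":[[-7,0,0],[-14,0,0],[-21,0,0],[-28,0,0],[-35,0,0]]}'
python3 - <<'E'
from h import *
np.set_printoptions(suppress=True,precision=1)
plan(-180,33,12,103);print(state()['qpos'])
b=plane(cam("side"),(np.array([(435,192),(262,315),(368,420),(545,292)])+.5)/4.4-.5+[290,270],34);print(w2s(b),w2s(b).mean(0))
E
```

```text
time_s: 3.98
ee_pos: [422.2, -220.2, 91.3]
ee_rot: [-110.4, 90.0, -139.1]
force: [-0.4, 0.1, 0.5]
gripper_width: 22.6
time_s: 4.4
ee_pos: [422.8, -219.3, 91.1]
ee_rot: [-141.5, 90.0, -135.2]
force: [-0.7, 0.1, -0.2]
gripper_width: 22.9
tcp stop [[-178.8   32.3]] z 91.1 F [-0.7  0.1 -0.2] w 22.9 t 4.4
offset [79.1  0.6 -1.2]
rot [-6.7 -0.   0. ]
[ -28.8   16.4  112.4   -0.    51.2 -125.1]
[[ -51.4   63. ]
 [-143.4   63.3]
 [-144.4    4.7]
 [ -53.     2.2]] [-98.   33.3]
```

```bash
python3 -m handwheel '{"gripper":[0.75,0.75,0.75,0.75],"offset":[[30,0,0],[55,0,0],[78,0,0],[78,0,0]],"rot":[[-7,0,0],[-7,0,0],[-7,0,0],[-7,0,0]]}'
python3 - <<'E'
from h import *
plan(-112,33,12,103)
cv2.imwrite("pics/s6.png",cv2.resize(grab_frame("side")[240:400,260:480,::-1],None,fx=3.5,fy=3.5))
E
```

```text
time_s: 4.73
ee_pos: [420.0, -217.6, 9.9]
ee_rot: [140.6, 89.5, 153.6]
force: [0.4, 0.4, 0.6]
gripper_width: 22.9
tcp stop [[-181.2   34.5]] z 9.9 F [0.4 0.4 0.6] w 22.9 t 4.73
offset [-2.5 -1.5 69.1]
rot [ 0.  -0.4 -0.3]
```

View pics/s6.png

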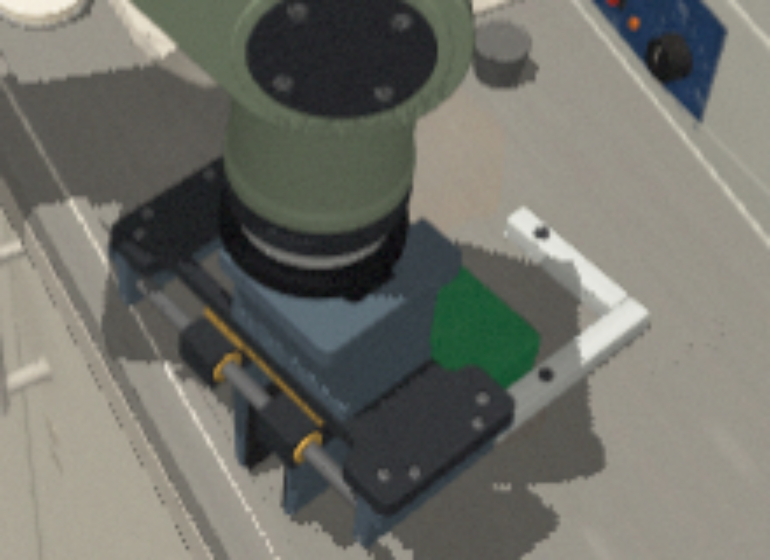

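The fingers are down on the table behind the near end of the box. The gripper body hides the contact, but the box and short rail are visible at (485,330) and (570,260). I'll push along the rail.

```bash
python3 -m handwheel '{"gripper":[0.75,0.75,0.75,0.75,0.75],"offset":[[-2,-1,6],[-2,-1,12],[-2,-1,19],[-2,-1,27],[-2,-1,35]],"rot":[[0,0,0],[0,0,0],[0,0,0],[0,0,0],[0,0,0]]}'
python3 -m handwheel '{"gripper":[0.75,0.75,0.75,0.75,0.75],"offset":[[0,0,7],[0,0,14],[0,0,20],[0,0,24],[0,0,26]],"rot":[[0,0,0],[0,0,0],[0,0,0],[0,0,0],[0,0,0]]}'
python3 - <<'E'
from h import *
plan(-112,33,12,103)
cv2.imwrite("pics/s7.png",cv2.resize(grab_frame("side")[240:400,260:480,::-1],None,fx=3.5,fy=3.5))
E
```

```text
time_s: 5.2
ee_pos: [458.5, -212.8, 16.3]
ee_rot: [-49.6, 89.9, -36.6]
force: [-2.1, -0.8, 2.1]
gripper_width: 22.6
time_s: 5.62
ee_pos: [483.4, -206.9, 15.3]
ee_rot: [-38.9, 90.0, -25.9]
force: [-2.4, -1.0, 1.3]
gripper_width: 23.0
tcp stop [[-117.    30.8]] z 15.3 F [-2.4 -1.   1.3] w 23.0 t 5.62
offset [3.3 2.2 5. ]
rot [0. 0. 0.]
```

View pics/s7.png

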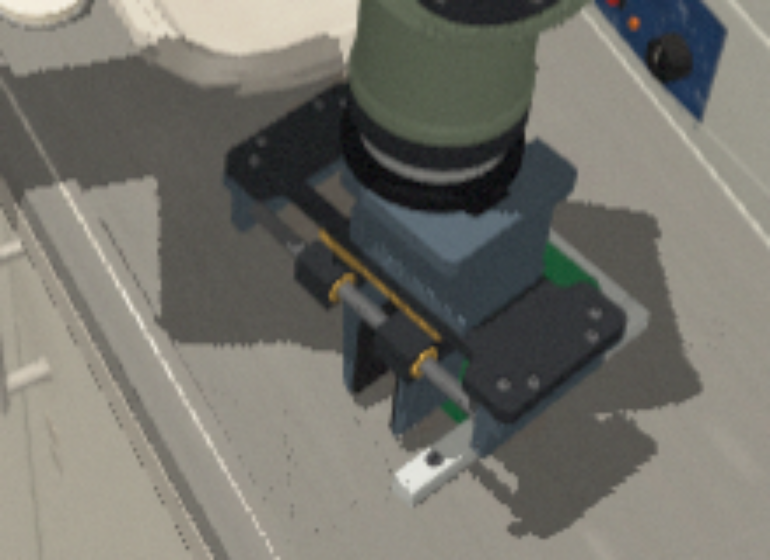

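The fingers have carried the box nearly to the short rail, a sliver of green beside the rail at (575,270). Force is only sliding friction, so I'll creep until it rises.

```bash
python3 -m handwheel '{"gripper":[0.75,0.75,0.75,0.75],"offset":[[1,1,1],[2,1,2],[2,1,3],[2,1,4]],"rot":[[0,0,0],[0,0,0],[0,0,0],[0,0,0]]}'
python3 -m handwheel '{"gripper":[0.75,0.75],"offset":[[0,0,1],[0,0,2]],"rot":[[0,0,0],[0,0,0]]}'
```

```text
time_s: 6.0
ee_pos: [486.2, -205.0, 13.2]
ee_rot: [113.8, 90.0, 126.8]
force: [-0.1, -0.6, -1.2]
gripper_width: 22.9
time_s: 6.17
ee_pos: [487.5, -204.6, 13.3]
ee_rot: [161.1, 89.9, 174.1]
force: [-6.1, -1.8, 2.4]
gripper_width: 22.6
```

```bash
python3 -m handwheel '{"gripper":[0.75,0.75,0.75],"offset":[[0,0,1],[0,0,2],[0,0,2]],"rot":[[0,0,0],[0,0,0],[0,0,0]]}'
python3 -m handwheel '{"gripper":[0.75,0.75],"offset":[[0,0,1],[0,0,1]],"rot":[[0,0,0],[0,0,0]]}'
python3 -c "
from h import *
plan(-112,33,12,103)"
```

```text
time_s: 6.42
ee_pos: [487.5, -204.4, 13.3]
ee_rot: [164.3, 89.7, 177.3]
force: [-7.9, -3.3, 5.8]
gripper_width: 22.6
time_s: 6.58
ee_pos: [487.5, -204.2, 13.3]
ee_rot: [164.9, 89.6, 177.9]
force: [-10.8, -4.9, 6.7]
gripper_width: 22.7
tcp stop [[-112.4   32.4]] z 13.3 F [-10.8  -4.9   6.7] w 22.7 t 6.58
offset [1.3 0.6 0.4]
rot [ 0.  -0.4 -0.1]
```

The TCP has stalled at stop x = -112.4 with rising force, so the end is home. I'll back off and look from above.

```bash
python3 -m handwheel '{"gripper":[0.75,0.75,0.75,0.75,0.75],"offset":[[0,0,-12],[0,0,-25],[-35,0,-40],[-75,0,-60],[-115,0,-80]],"rot":[[0,0,0],[0,0,0],[0,0,0],[0,0,0],[0,0,0]]}'
python3 -m handwheel '{"gripper":[0.75,0.75,0.75],"offset":[[-20,40,0],[-20,80,0],[-20,80,0]],"rot":[[0,0,0],[0,0,0],[0,0,0]]}'
python3 - <<'E'
from h import *
s=state();w=grab_frame("wrist");np.save("s.npy",np.r_[s['ee_pos'],s['ee_rot']])
f=grab_frame("side")[:,:,::-1];g=grab_frame("scene")[:,:,::-1]
cv2.imwrite("pics/w8.png",w[:,:,::-1]);
for n,a in(("side8",f),("scene8",g)):cv2.imwrite(f"pics/{n}.png",cv2.resize(a[270:400,290:460],None,fx=4.4,fy=4.4,interpolation=cv2.INTER_CUBIC))
cv2.imwrite("pics/side8f.png",f)
E
```

```text
time_s: 7.0
ee_pos: [414.7, -221.2, 123.6]
ee_rot: [108.4, 89.9, 121.4]
force: [0.5, -0.7, -0.7]
gripper_width: 23.1
time_s: 7.25
ee_pos: [395.5, -139.3, 144.2]
ee_rot: [44.8, 89.8, 57.8]
force: [-0.9, -0.1, -0.4]
gripper_width: 22.7
```

View pics/side8.png

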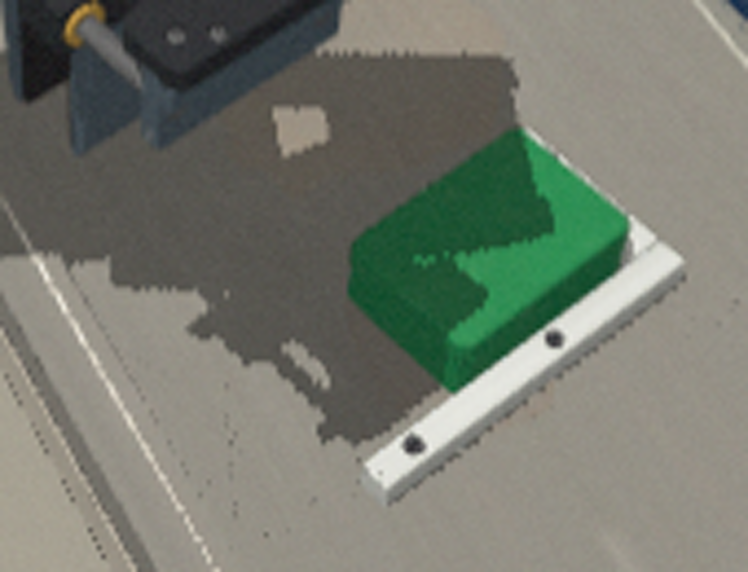

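View pics/scene8.png

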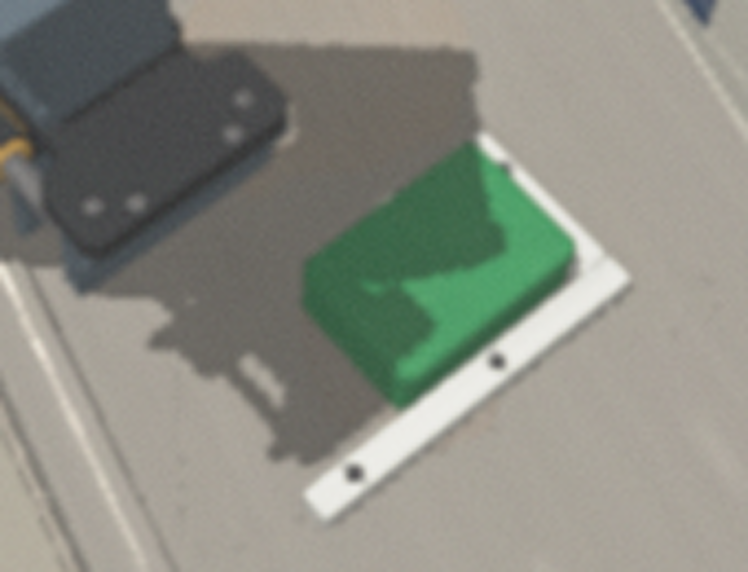

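View pics/side8f.png

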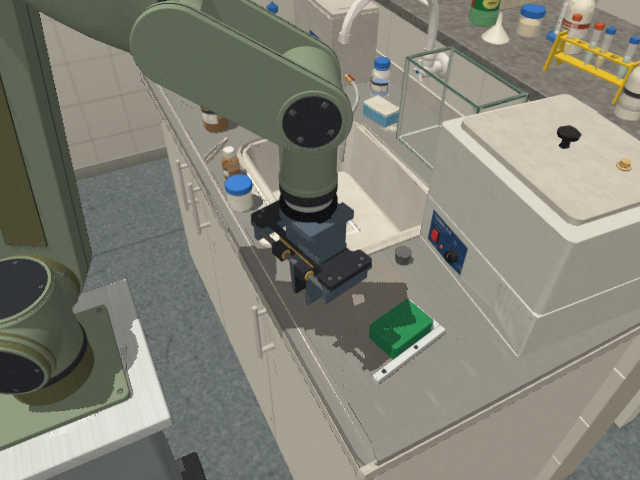

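View pics/w8.png

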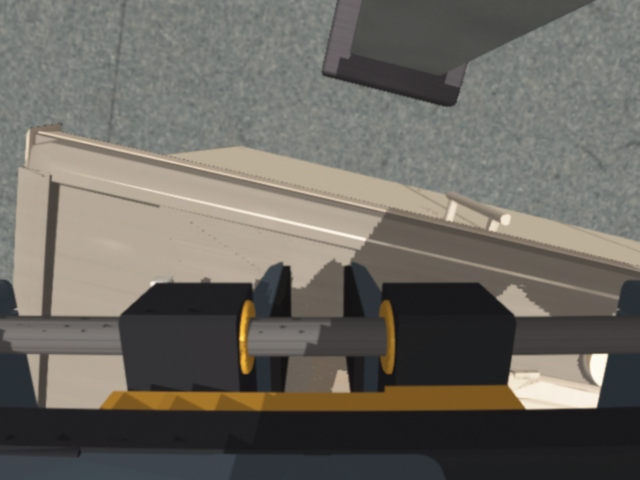

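Both fixed views show the box in the corner with its long side on the long rail. The other objects look unmoved (stopper (403,256), jar (239,192), bottle (230,162)). The wrist view shows only the front strip of the worktop. I'll check the numbers from the top-face corners.

```bash
python3 - <<'E'
from h import *
np.set_printoptions(suppress=True,precision=1)
for n,P in(("side",[(519,128),(350,246),(453,342),(629,220)]),("scene",[(473,142),(305,265),(400,378),(574,248)])):
    b=w2s(plane(cam(n),(np.array(P)+.5)/4.4-.5+[290,270],34));L=b[0]-b[1]+b[3]-b[2]
    print(n,b.tolist(),"mid",b.mean(0),"ang",np.degrees(np.arctan2(L[1],L[0])))
    g=cv2.imread("pics/side0.png")
a=cv2.imread("pics/side0.png").astype(int);b=cv2.imread("pics/side8f.png").astype(int)
for nm,(u,v,w) in dict(stopper=(403,256,14),jar=(239,192,17),bottle=(230,162,13)).items():
    print(nm,np.abs(a-b)[v-w:v+w,u-w:u+w].mean())
E
```

```text
side [[-1.6275260018252098, 64.32649943887895], [-95.58072391657781, 65.33633176845473], [-96.36435343807355, 8.66090318397749], [-2.2129872569426854, 4.528548553678771]] mid [-48.9  35.7] ang -1.5658963565463604
scene [[-2.233674312085062, 64.84149521176786], [-93.74397558953278, 66.18146793862594], [-96.98507514685565, 6.837419625088487], [-4.818578456850363, 3.7800882418425923]] mid [-49.4  35.4] ang -1.3714244370618163
stopper 35.80612244897959
jar 9.784313725490197
bottle 9.284516765285996
```

Measured middle is about (-49, 35.5) with a -1.5° angle, which is inside the limits but with the near end perhaps 1–2 mm off the long rail. There is plenty of time, so I'll seat it with one more gentle push from the long side.

```bash
python3 -m handwheel '{"gripper":[0.52,0.52,0.52,0.52,0.52],"offset":[[0,10,0],[0,20,0],[0,30,0],[0,30,0],[0,30,0]],"rot":[[7,0,0],[14,0,0],[21,0,0],[28,0,0],[35,0,0]]}'
python3 -m handwheel '{"gripper":[0.52,0.52,0.52,0.52,0.52],"offset":[[0,0,0],[0,0,0],[0,0,0],[0,0,0],[0,0,0]],"rot":[[7,0,0],[14,0,0],[21,0,0],[28,0,0],[35,0,0]]}'
python3 -m handwheel '{"gripper":[0.52,0.52,0.52,0.52],"offset":[[0,0,0],[0,0,0],[0,0,0],[0,0,0]],"rot":[[7,0,0],[14,0,0],[20,0,0],[20,0,0]]}'
python3 -c "
from h import *
plan(-50,112,60,13)"
```

```text
time_s: 7.82
ee_pos: [391.5, -114.9, 142.3]
ee_rot: [-161.2, 90.0, 176.4]
force: [-0.5, -0.0, 0.8]
gripper_width: 43.7
time_s: 8.23
ee_pos: [391.7, -115.3, 142.3]
ee_rot: [-123.8, 90.0, 178.8]
force: [0.9, -0.8, -0.1]
gripper_width: 43.8
time_s: 8.57
ee_pos: [391.7, -115.3, 142.4]
ee_rot: [-104.9, 90.0, 177.9]
force: [-0.6, 0.4, 0.1]
gripper_width: 44.0
tcp stop [[-185.7  140.6]] z 142.4 F [-0.6  0.4  0.1] w 44.0 t 8.57
offset [ 82.3 135.8  28.2]
rot [-0.2 -0.   0. ]
```

```bash
python3 -m handwheel '{"gripper":[0.52,0.52,0.52,0.52,0.52],"offset":[[0,40,8],[0,80,16],[25,110,24],[50,136,26],[82,136,26]],"rot":[[0,0,0],[0,0,0],[0,0,0],[0,0,0],[0,0,0]]}'
python3 -m handwheel '{"gripper":[0.52,0.52,0.52],"offset":[[25,0,0],[48,0,0],[48,0,0]],"rot":[[0,0,0],[0,0,0],[0,0,0]]}'
python3 - <<'E'
from h import *
plan(-50,85,13,13)
cv2.imwrite("pics/s9.png",cv2.resize(grab_frame("side")[220:400,260:480,::-1],None,fx=3.2,fy=3.2))
E
```

```text
time_s: 8.98
ee_pos: [537.2, -110.2, 60.7]
ee_rot: [66.9, 89.4, -9.9]
force: [0.8, -0.6, 0.3]
gripper_width: 43.8
time_s: 9.23
ee_pos: [526.4, -108.9, 8.0]
ee_rot: [-115.2, 89.4, 167.9]
force: [-1.2, 0.7, 0.2]
gripper_width: 44.1
tcp stop [[-53.  116.5]] z 8.0 F [-1.2  0.7  0.2] w 44.1 t 9.23
offset [-5.2  2.9 31.5]
rot [ 0.1 -0.2  0.5]
```

View pics/s9.png

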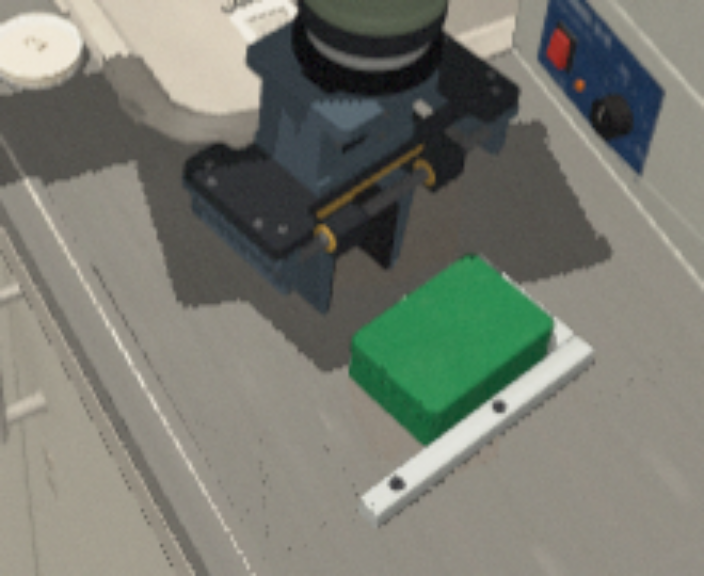

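The fingers stand clear of the box's left side (fingers at about (325,290)/(390,255)). The box is in the corner, and the short rail is clear of the fingers.

```bash
python3 -m handwheel '{"gripper":[0.52,0.52,0.52,0.52,0.52],"offset":[[-3,1,8],[-4,1,16],[-4,1,22],[-4,1,26],[-4,1,29]],"rot":[[0,0,0],[0,0,0],[0,0,0],[0,0,0],[0,0,0]]}'
python3 -m handwheel '{"gripper":[0.52,0.52,0.52],"offset":[[0,0,1],[0,0,2],[0,0,2]],"rot":[[0,0,0],[0,0,0],[0,0,0]]}'
python3 -c "
from h import *
plan(-50,84,13,13)"
```

```text
time_s: 9.7
ee_pos: [537.9, -138.1, 18.1]
ee_rot: [64.5, 89.9, -12.6]
force: [-1.5, 2.9, 2.6]
gripper_width: 43.6
time_s: 9.95
ee_pos: [537.6, -138.9, 17.1]
ee_rot: [86.1, 90.0, 9.1]
force: [-0.2, 1.2, 0.1]
gripper_width: 44.0
tcp stop [[-48.9  84.8]] z 17.1 F [-0.2  1.2  0.1] w 44.0 t 9.95
offset [ 4.1 -1.1  0.8]
rot [ 0.  0. -0.]
```

```bash
python3 -m handwheel '{"gripper":[0.52,0.52,0.52,0.52],"offset":[[2,0,1],[3,0,2],[3,0,3],[3,0,3]],"rot":[[0,0,0],[0,0,0],[0,0,0],[0,0,0]]}'
python3 -m handwheel '{"gripper":[0.52,0.52],"offset":[[0,0,1],[0,0,1]],"rot":[[0,0,0],[0,0,0]]}'
```

```text
time_s: 10.28
ee_pos: [537.9, -140.4, 13.7]
ee_rot: [-172.4, 89.8, 110.5]
force: [0.5, 6.7, 2.4]
gripper_width: 43.7
time_s: 10.45
ee_pos: [538.0, -140.4, 13.7]
ee_rot: [-174.4, 89.7, 108.5]
force: [1.0, 10.1, 3.0]
gripper_width: 43.7
```

It has stalled at 10 N, so the box is seated. I'll retreat and check.

```bash
python3 -m handwheel '{"gripper":[0.52,0.52,0.52,0.52,0.52],"offset":[[0,0,-10],[0,0,-22],[-35,0,-30],[-75,0,-50],[-110,0,-80]],"rot":[[0,0,0],[0,0,0],[0,0,0],[0,0,0],[0,0,0]]}'
python3 -m handwheel '{"gripper":[0.52,0.52,0.52,0.52],"offset":[[0,-10,0],[0,-10,0],[0,-10,0],[0,-10,0]],"rot":[[0,0,0],[0,0,0],[0,0,0],[0,0,0]]}'
python3 - <<'E'
from h import *
f=grab_frame("side")[:,:,::-1];g=grab_frame("scene")[:,:,::-1]
for n,a in(("sideA",f),("sceneA",g)):cv2.imwrite(f"pics/{n}.png",cv2.resize(a[270:400,290:460],None,fx=4.4,fy=4.4,interpolation=cv2.INTER_CUBIC))
cv2.imwrite("pics/sideAf.png",f)
E
```

```text
time_s: 10.87
ee_pos: [521.6, -69.6, 119.5]
ee_rot: [6.1, 89.9, -71.0]
force: [1.0, 0.6, 0.3]
gripper_width: 43.9
time_s: 11.2
ee_pos: [511.1, -71.9, 117.0]
ee_rot: [-101.0, 89.9, -178.0]
force: [0.1, 0.9, 0.7]
gripper_width: 44.2
```

View pics/sideA.png

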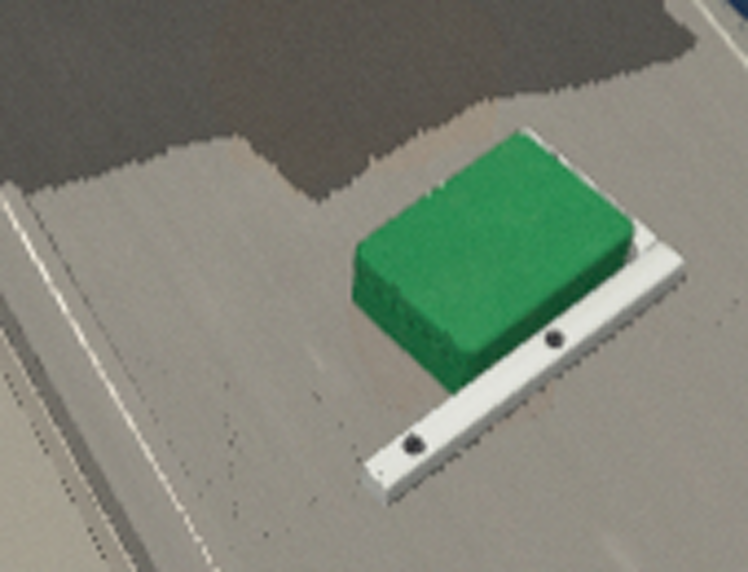

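View pics/sceneA.png

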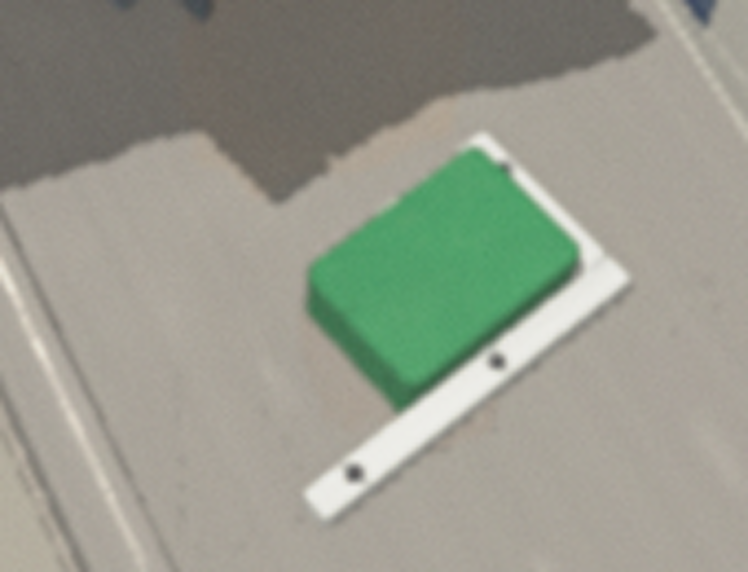

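View pics/sideAf.png

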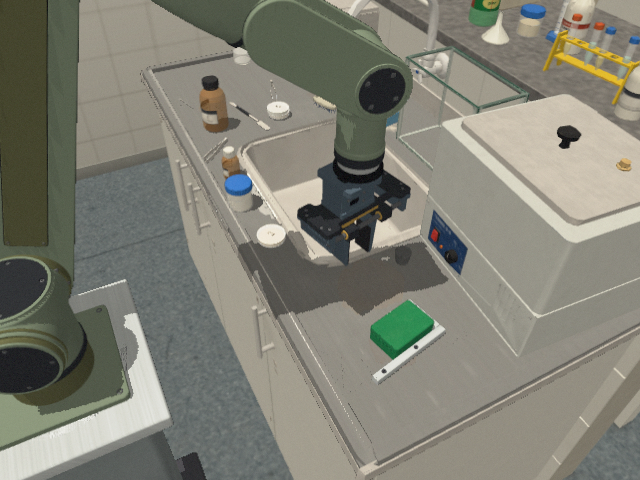

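```bash
python3 - <<'E'
from h import *
np.set_printoptions(suppress=True,precision=1)
for n,P in(("side",[(522,130),(355,248),(464,350),(634,228)]),("scene",[(477,146),(309,270),(405,386),(580,253)])):
    b=w2s(plane(cam(n),(np.array(P)+.5)/4.4-.5+[290,270],34));L=b[0]-b[1]+b[3]-b[2]
    print(n,"mid",b.mean(0),b.tolist(),"ang",np.degrees(np.arctan2(L[1],L[0])))
E
```

```text
side mid [-48.9  32.6] [[-1.4488455935846254, 62.8239245225522], [-94.74298461240214, 63.41010972743219], [-95.73075654109097, 3.5338733826716346], [-3.6483886039337134, 0.6654314359494617]] ang -1.0676252880419803
scene mid [-49.6  32.5] [[-2.2735201654223127, 62.41294608482716], [-93.95393207408162, 63.51934796398703], [-97.72376694146563, 3.202737997755041], [-4.550647735915094, 0.682627102439128]] ang -1.1239018486270012
```

```bash
python3 -c "
from workcell import *
print(job_done(), state()['time_s'])"
```

```text
the job is handed in; nothing more can be done
the job is handed in; nothing more can be done
```

The slide box is in the corner stop, pushed only and flat on the worktop, and I handed the job in at about 11.3 s. I pushed it with both fingertips: first square against the long rail, then along it to the short rail, then once more lightly against the long rail. Each of those pushes ended with the arm stalled against the stop, at 10 to 16 N.

- **Box position:** in the stop frame the two camera views put its middle at (-48.9, 32.6) and (-49.6, 32.5) mm; the target is (-48, 33).
- **Angle:** the box measured about 1.1° (0.02 rad) off my 13° estimate of the rail direction. That is within the 0.05 rad limit. My own rail edge measurements ranged from 11.5 to 13.6°, so the difference may be in the estimate rather than the box.
- **A check that disagreed:** after the second push the box measured 35.5 mm from the long rail and 1.5° off. That was in tolerance but close to the limit, so I added the last push, which brought it to 32.5 mm.
- **Other objects:** by eye the stopper, petri dish, jar and bottle are where they started in the last side picture. An image difference before that push was small for the jar and bottle. It was large for the stopper, which I put down to the arm's shadow. I did not re-measure any of the four positions.

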